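Clamp the lamp house onto the microscope

TASK

Slide the lamp house along its rods up against the microscope's foot, swing the latch's wire bail over so that its bar lies hooked behind the keeper on the lamp house, then push the lever over past centre until it lies flat and the lamp house is clamped tight. Leave the other things on the bench alone.

Things in the scene. Friction and masses are not known exactly. Their poses are not given: they have to be found in the camera images.
- microscope: Fixed cream microscope. Origin under its foot at bench level; x from the latch side to the limb (back), y along the latch towards the lamp house, z up. Foot x -100 to +160, y -90 to +90, top at z 80 mm. The latch lies on the foot on the line x = -75 mm. Limb, condenser, head and camera (to z 515 mm) stand at x above -30 mm.
- stage_edge (a point): Middle of the lower edge of the black stage that overhangs beside the latch: stage at microscope x -50 to +110, y -90 to +70, z 188 to 206 mm. An upright gripper over the latch hits it: lean the gripper 25 to 45 degrees to the microscope's -x side (fingers pointing down and towards +x).
- lamp_house (a joint): Gap between lamp house and foot, m: 0 = fully home; grows along microscope +y, at most 0.05. Starts 0.020 to 0.040, stays where left (3 N friction). Grey vented box, microscope x -100 to +60, 100 long in y, top at z 80 mm, on rods along y. The bail reaches behind the keeper surely only when this is under 0.003; the latch draws in the rest.
- house_grip (a point): On the lamp house's black upright grip block, 12 mm below the block's top centre: the block is 20 mm thick (microscope y), 36 wide (x), 30 tall, its top 110 mm above the bench. Moves with the lamp house.
- lever_pivot (a point): Axis of the lever on the foot (along microscope x), 14 mm above the foot's top, at microscope (-75, 55, 94) mm. The lever's handle is flat steel, 65 mm long from the axis, 20 wide (x); when shut it fills from the axis' height to 5 mm above it, the tip curling up to 8 mm above.
- lever (a joint): Lever angle, rad: 0 = shut, flat, pointing to microscope -y; 1.57 = upright; at most 2.1, leaning to the lamp house (+y). Starts 1.65 to 2.0, stays where left (friction 0.12 N m). With the bail hooked it draws tight from about 0.85 down, passes centre near 0.15, then holds itself at 0. Takes under 10 N at the tip.
- lever_tip (a point): Free end of the lever handle, 64 mm from its axis, mid width.
- bail (a joint): Angle of the wire bail (loop) relative to the lever, rad. This minus lever is its direction above horizontal (0 = towards +y, 1.57 = up). About 0 when latched. Swings freely, slightly damped, held by gravity; at the start it leans back past upright on its stop (4.1), away from the lamp house. The loop goes round the lever.
- bail_pin (a point): Pin on the lever about which the bail swings: 20 mm from the lever's axis along the handle, and 3 mm below it when shut. Moves with the lever. Tipped forward past upright, the bail falls towards the lamp house by itself. Moving the lever fast can lift the bail out of the keeper again.
- bail_bar (a point): Centre of the bail's round cross bar, 73 mm from the pin; the bar is 9 mm thick and 45 long (microscope x), the side wires 36 mm apart.
- keeper_seat (a point): Where the bar's centre sits when hooked, 12 mm above the lamp house's top, just behind (+y) the steel keeper hook. Axes as the microscope's. Hook: 22 mm wide (x), top 8.5 mm above this point, stem's rear face 4.5 mm to -y; sprung, gives 6 mm to -y. With the lever open the bar lies loose, 5 to 16 mm behind this point and 7 mm lower.
- objective: Bystander, to be left alone: a steel microscope objective, 26 mm thick, 50 tall, standing on the bench beside the foot. Origin under its centre.
- oil_bottle: Bystander, to be left alone: a small amber bottle, 28 mm thick, 62 tall, beside the lamp house. Origin under its centre.
- slide_box: Bystander, to be left alone: a flat wooden slide box, 85 x 200 x 30 mm. Origin under its centre.
- dish: Bystander, to be left alone: a shallow glass dish, 90 mm across, 16 tall. Origin under its centre.
- mug: Bystander, to be left alone: a white mug, 76 mm across, 90 tall. Origin under its centre.
- screwdriver: Bystander, to be left alone: a screwdriver, 160 mm long, lying. Origin under its centre.
- jar: Bystander, to be left alone: a glass jar, 60 mm across, 75 tall. Origin under its centre.

How it is judged:
By the outcome, as a careful person would: the job done as asked, in the order asked, and still so for the second after the job is handed in, with the robot touching nothing.
It also fails if it takes over 64 s, if anything falls off the work surface, if the arm or the gripper's body presses on something with over 40 N, if the wrist force passes 120 N, or if a joint passes its speed limit or range.

ROBOT

A 6-joint arm with a two-finger parallel gripper is mounted at the origin on the work surface. World frame = base frame: x ahead of the robot, y to its left, z up, the work surface at z = 0. Lengths are in m, angles in rad, forces in N, time in s.
With the tool pointing down it reaches from about 0.3 to 0.825 m from the base axis. Payload 5.4 kg.
Tool frame: the origin (TCP) lies at the very end of the fingers, on their centre line; the grasp point (between the pads) lies 19 mm behind it; z points along the fingers, y is the line along which they close (so a half turn about z gives the same grasp; the last joint's range is limited). The gripper opens to 92 mm and grips with 3 to 60 N. Pads are 20 mm wide; open, the fingers measure 128 mm over their backs; the gripper's body (75 mm by 189 mm) begins 69 mm behind the grasp point.
Start: joints at [-1.472, 0.158, 1.597, -0, 1.386, -0.21], TCP at [0.175, -0.548, 0.18] pointing down, gripper open.
Joint ranges: [-2.91, 2.91], [-0.94, 2.29], [0.18, 2.7], [-1.29, 4.43], [0.17, 2.64], [-3, 3]. Speed limits (rad/s): [2.57, 2.57, 3.14, 3.14, 3.14, 3.14].

INTERFACE

Orientations are given as a rotation vector (axis times angle).
In Python, from workcell import bot gives the robot as it stands. Calls block until the motion is done:
- bot.goto(position, orientation): joint-space move of the TCP to a pose.
- bot.line_to(position, rot=None, max_speed=0.15): straight line of the TCP; rot=None keeps the orientation; max_speed is the mean speed in m/s.
- bot.set_joints(angles): joint-space move.
- bot.set_gripper(opening, newtons=None): opening from 0.0 (shut) to 1.0 (fully open); newtons is the grip in N (None keeps the last); returns when the fingers have stopped.
- bot.hold(seconds).
- bot.inverse_kinematics(position, orientation): joint angles nearest the present ones, or None.
- bot.read_camera(name): name is "side" or "top" or "wrist"; returns a dict with "pixels" (420x560x3 uint8, blue, green, red), "fx", "fy", "cx", "cy" (pixels), "R" (3x3) and "t" (3): a world point X has camera coordinates R X + t. Camera axes: x right, y down, z forward; pixel columns grow to the right and rows downward; lengths in m; the calibration is good to about 2 mm. A picture is of the moment at which its call begins. There is no depth.
A pose or a line that the arm cannot do raises bot.MotionError and nothing moves.
- bot.job_done(): hands the job in; it is judged then, once.
Readings, each from a call of its own:
- bot.current_clock(): time.
- bot.current_joints(): joint angles.
- bot.current_joint_vel(): joint speeds.
- bot.current_effort(): joint torques, N m.
- bot.current_ee_pos(): TCP position.
- bot.current_tool_rot(): TCP orientation.
- bot.current_contact_force(): force on the tool from outside, world axes, zero at the start.
- bot.current_ft_torque(): the same for the moment, N m.
- bot.current_opening(): opening from 0.0 (shut) to 1.0 (fully open).
- bot.current_grip_force(): force on a finger pad.
Only numpy, scipy, OpenCV 4.12 (cv2) and the standard library are available. Lean on these libraries where they do the work, as an engineer would, in place of code of your own. Each camera call takes 0.05 s, during which the arm holds its last target. There are 200 camera calls.

## Working session

There is one attempt and no reset: what is moved stays moved. The work goes in short steps, each a Python script; the robot and the scene stay as the last script left them, time stands still between calls to the robot, and variables do not carry over. Pictures are saved under pics/ and viewed, at most 10 in all, crops included, and the job is handed in when it is done.

```bash
ls; mkdir -p pics; python3 - <<'E'
from workcell import bot
import cv2
for n in ["side","top"]:
    c=bot.read_camera(n); cv2.imwrite(f"pics/{n}0.png",c["pixels"]); print(n,c["fx"],c["cx"],c["cy"],c["R"],c["t"])
print(bot.current_clock(),bot.current_tool_rot())
E
```

```text
pics
side 543.7062945066738 273.0243201856648 202.93754550295415 [[-0.99718125 -0.07429298 -0.01049345]
 [-0.04636736  0.72013651 -0.69228135]
 [ 0.05898836 -0.68984343 -0.7215514 ]] [0.49103493 0.13851314 1.59344304]
top 472.4455005517818 278.760210614016 205.3631792384279 [[-4.36978971e-02 -9.99044709e-01  4.03791999e-04]
 [-9.74378279e-01  4.25297294e-02 -2.20857852e-01]
 [ 2.20629696e-01 -1.00444699e-02 -9.75305924e-01]] [-0.02181256  0.54167396  1.67378403]
0.1 [-3.10257159e+00 -4.82879213e-01 -1.33356778e-04]
```

View pics/top0.png

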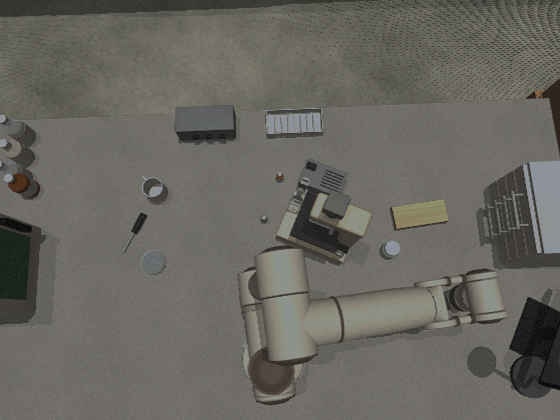

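View pics/side0.png

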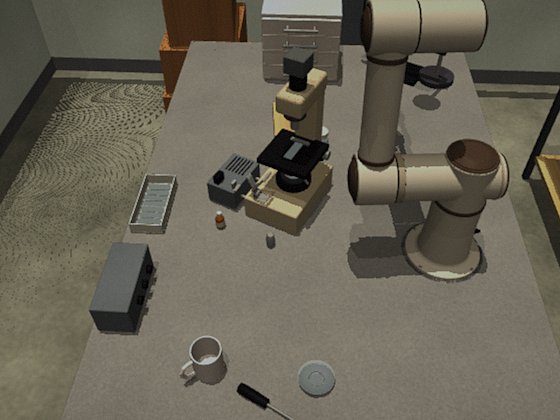

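The top view shows the microscope around (325,215), with the lamp house at (322,178) on the far side. The latch is on its left, near (297,200). The side view shows the latch at about (262,190). I'll zoom in on both.

```bash
python3 - <<'E'
import cv2,numpy as np
a=cv2.imread("pics/top0.png")[150:270,260:380]
b=cv2.imread("pics/side0.png")[140:240,200:340]
cv2.imwrite("pics/topz.png",cv2.convertScaleAbs(cv2.resize(a,None,fx=5,fy=5,interpolation=cv2.INTER_CUBIC),alpha=1.5))
cv2.imwrite("pics/sidez.png",cv2.convertScaleAbs(cv2.resize(b,None,fx=5.5,fy=5.5,interpolation=cv2.INTER_CUBIC),alpha=1.5))
E
```

```text
(no output)
```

View pics/topz.png

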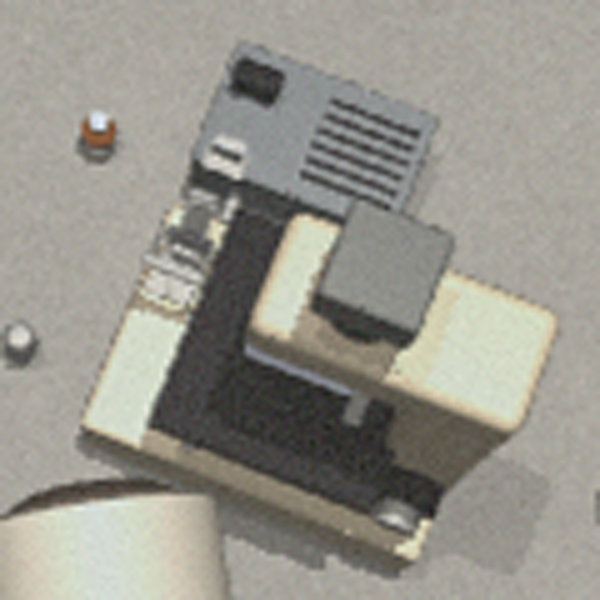

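View pics/sidez.png

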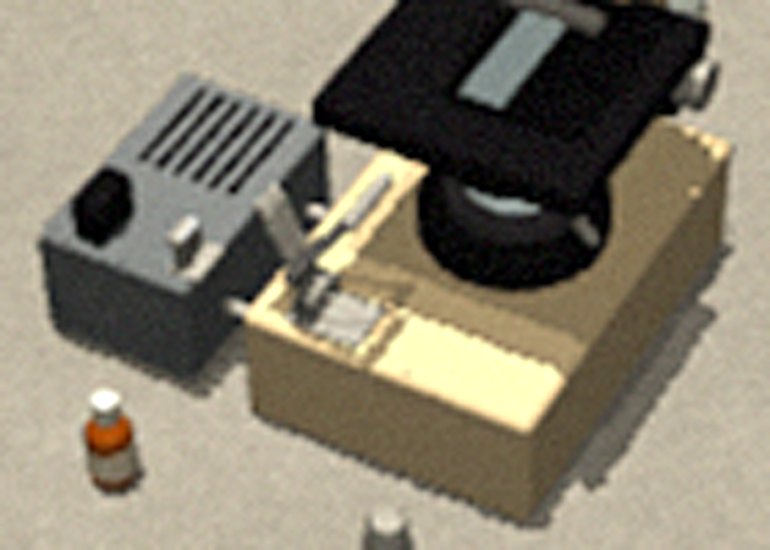

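Top zoom shows the foot corners at (83,428), (412,554) and (172,208), and the lamp house corners at (240,42), (438,118) and (190,180). Side zoom shows:
- **Foot corners:** (530,433), (245,318) and (733,145).
- **Lamp house corners:** (42,243) and (190,295).
- **Lever tip:** near (268,190).
- **Bail bar:** centred near (367,200).

Next I'll fit the pose, gap and lever angle to these points.

```bash
cat > h.py <<'E'
from workcell import bot
import numpy as np, cv2, json, os
from scipy.spatial.transform import Rotation as Rn
def proj(c,X):
    p=np.array(c["R"])@X+np.array(c["t"]); return np.array([c["fx"]*p[0]/p[2]+c["cx"],c["fy"]*p[1]/p[2]+c["cy"]])
if os.path.exists("pose.json"):
    x0,y0,yaw,gap0=json.load(open("pose.json"))
    Rm=Rn.from_euler("z",yaw)
    def W(p): return Rm.apply(np.array(p)/1000)+[x0,y0,0]       # microscope mm -> world m
    def M(w): return Rm.inv().apply(np.array(w)-[x0,y0,0])*1000
    def rot(yaxis,zaxis):                                          # tool axes given in microscope frame
        z=np.array(zaxis,float);z/=np.linalg.norm(z);y=np.array(yaxis,float);y-=z*(y@z);y/=np.linalg.norm(y)
        return (Rm*Rn.from_matrix(np.c_[np.cross(y,z),y,z])).as_rotvec()
    def st(s=""): print(s,"t%.1f"%bot.current_clock(),M(bot.current_ee_pos()).round(1),"F",Rm.inv().apply(bot.current_contact_force()).round(1),"open %.3f"%bot.current_opening())
E
python3 - <<'E'
from h import *
from scipy.optimize import least_squares
cs={n:bot.read_camera(n) for n in ["top","side"]}
off={"top":(260,150,5),"side":(200,140,5.5)}
obs=[("top",(83,428),(-100,-90,80),0),("top",(412,554),(160,-90,80),0),("top",(172,208),(-100,90,80),0),
("top",(240,42),(-100,190,80),1),("top",(438,118),(60,190,80),1),("top",(190,180),(-100,90,80),1),
("side",(530,433),(-100,-90,80),0),("side",(245,318),(-100,90,80),0),("side",(733,145),(160,-90,80),0),("side",(528,517),(-100,-90,0),0),
("side",(42,243),(-100,190,80),1),("side",(190,295),(-100,90,80),1)]
def px(n,U): a,b,s=off[n]; return np.array([a+(U[0]+.5)/s-.5,b+(U[1]+.5)/s-.5])
def w(p,X): return Rn.from_euler("z",p[2]).apply(np.array(X)/1000)+[p[0],p[1],0]
def f(p): return np.concatenate([proj(cs[n],w(p,np.array(X)+[0,1000*p[3]*m,0]))-px(n,U) for n,U,X,m in obs])
r=least_squares(f,[.5,-.1,-2,.03],loss="soft_l1")
print(r.x,np.degrees(r.x[2])); print(f(r.x).reshape(-1,2).round(1))
json.dump(list(r.x),open("pose.json","w"))
p=r.x
for a in np.arange(1.5,2.11,.1):
    X=np.array([-75,55-64*np.cos(a),94+64*np.sin(a)])
    q=proj(cs["side"],w(p,X)); s=off["side"]; print(a.round(2),(np.array([(q[0]-s[0]+.5)*5.5-.5,(q[1]-s[1]+.5)*5.5-.5])).round())
E
```

```text
[ 0.46673949 -0.156684   -1.99705352  0.0310503 ] -114.4227379685405
[[-0.8  0.2]
 [ 1.7  2.2]
 [-0.1 -1. ]
 [-0.8  0.5]
 [ 0.1  0.8]
 [-0.6 -3. ]
 [ 0.2 -0.6]
 [-1.1 -0.5]
 [ 0.3 -1.4]
 [ 0.1  2. ]
 [-0.5 -1.1]
 [ 0.1  0.2]]
1.5 [320. 208.]
1.6 [309. 204.]
1.7 [299. 200.]
1.8 [289. 198.]
1.9 [279. 197.]
2.0 [270. 197.]
2.1 [261. 197.]
```

```bash
python3 - <<'E'
from h import *
cs={n:bot.read_camera(n) for n in ["top","side"]}
off={"top":(260,150,5),"side":(200,140,5.5)}
def ray(n,U,z):
    a,b,s=off[n];c=cs[n];u=np.array([a+(U[0]+.5)/s-.5,b+(U[1]+.5)/s-.5]);R=np.array(c["R"])
    d=R.T@[(u[0]-c["cx"])/c["fx"],(u[1]-c["cy"])/c["fy"],1];o=-R.T@np.array(c["t"]);return M(o+d*(z-o[2])/d[2]).round(1)
def zp(n,X):
    a,b,s=off[n];q=proj(cs[n],W(X));return [round((q[0]-a+.5)*s-.5),round((q[1]-b+.5)*s-.5)]
# black-block centroid (block mid height 95)
for n,box in [("top",(220,50,300,120)),("side",(60,155,150,255))]:
    a,b,s=off[n]; g=cs[n]["pixels"].max(2); x1,y1,x2,y2=[int(v/s) for v in box]
    m=g[b+y1:b+y2,a+x1:a+x2]<36; ys,xs=np.nonzero(m); U=((xs.mean()+x1+.5)*s,(ys.mean()+y1+.5)*s)
    print(n,"block",m.sum(),np.round(U),ray(n,U,.095),ray(n,U,.1))
print("keeper",ray("top",(225,152),.095),ray("side",(188,240),.095))
for a in (1.8,2.0):
    d=np.array([-np.cos(a),np.sin(a)]);n=np.array([np.sin(a),np.cos(a)]);p=[55,94]+20*d-3*n;t=4.1-a
    b=p+73*np.array([np.cos(t),np.sin(t)]);print(a,"pin",p.round(1),"bar",b.round(1),zp("side",(-75,*b)),zp("top",(-75,*b)),"tip top",zp("top",(-75,55+64*d[0],94+64*d[1])))
def lean(deg): t=np.radians(deg);return [np.sin(t),0,-np.cos(t)]
for nm,P,l in [("blk",(-75,190,150),25),("blk",(-75,190,84),25),("blkhome",(-75,160,84),25),("bail",(-75,-20,172),40),("bail2",(-75,70,172),40),("lev",(-72,113,145),35),("lev2",(-72,28,105),35),("levhi",(-72,28,160),35)]:
    for sg in (1,-1):
        q=bot.inverse_kinematics(W(P),rot([0,sg,0],lean(l)));print(nm,sg,W(P).round(3),None if q is None else np.round(q,2))
E
```

```text
top block 15 [256.  89.] [-72.8 190.   95. ] [-72.6 188.4 100. ]
side block 112 [103. 207.] [-75.4 192.5  95. ] [-79.7 189.3 100. ]
keeper [-76.8 136.6  95. ] [-75.4 136.8  95. ]
1.8 pin [ 56.6 114.2] bar [  8.  168.6] [390, 219] [165, 291] tip top [197, 215]
2.0 pin [ 60.6 113.4] bar [ 23.7 176.4] [363, 198] [174, 268] tip top [203, 201]
blk 1 [ 0.671 -0.167  0.15 ] [-0.2   0.61  1.14 -0.43  1.5   0.28]
blk -1 [ 0.671 -0.167  0.15 ] [-0.2   0.61  1.14 -0.43  1.5  -2.87]
blk 1 [ 0.671 -0.167  0.084] [-0.2   0.67  1.19 -0.43  1.4   0.32]
blk -1 [ 0.671 -0.167  0.084] [-0.2   0.67  1.19 -0.43  1.4  -2.82]
blkhome 1 [ 0.643 -0.155  0.084] [-0.19  0.6   1.29 -0.43  1.38  0.34]
blkhome -1 [ 0.643 -0.155  0.084] [-0.19  0.6   1.29 -0.43  1.38 -2.8 ]
bail 1 [ 0.48  -0.08   0.172] [ 0.02  0.28  1.65 -0.62  1.57  0.56]
bail -1 [ 0.48  -0.08   0.172] [ 0.02  0.28  1.65 -0.62  1.57 -2.58]
bail2 1 [ 0.561 -0.117  0.172] [-0.04  0.46  1.41 -0.64  1.57  0.48]
bail2 -1 [ 0.561 -0.117  0.172] [-0.04  0.46  1.41 -0.64  1.57 -2.66]
lev 1 [ 0.599 -0.138  0.145] [-0.1   0.52  1.34 -0.58  1.51  0.43]
lev -1 [ 0.599 -0.138  0.145] [-0.1   0.52  1.34 -0.58  1.51 -2.71]
lev2 1 [ 0.522 -0.103  0.105] [-0.06  0.39  1.6  -0.57  1.42  0.53]
lev2 -1 [ 0.522 -0.103  0.105] [-0.06  0.39  1.6  -0.57  1.42 -2.61]
levhi 1 [ 0.522 -0.103  0.16 ] [-0.06  0.33  1.57 -0.57  1.5   0.48]
levhi -1 [ 0.522 -0.103  0.16 ] [-0.06  0.33  1.57 -0.57  1.5  -2.66]
```

```bash
cat >> h.py <<'E'
    def lean(deg): t=np.radians(deg);return [np.sin(t),0,-np.cos(t)]
    def T(deg): return rot([0,1,0],lean(deg))
E
python3 - <<'E'
from h import *
q=None
for z in (.55,.5,.45):
    q=bot.inverse_kinematics([.031,-.31,z],bot.current_tool_rot())
    print(z,None if q is None else np.round(q,2))
    if q is not None: break
bot.set_joints(q); q=list(q); q[0]=0.25; bot.set_joints(q); st("swung"); print(bot.current_ee_pos())
bot.set_gripper(0.6); 
u=-np.array(lean(30))
bot.goto(W(np.array([-75,190,92])+130*u),T(30)); st("pre")
cv2.imwrite("pics/w1.png",bot.read_camera("wrist")["pixels"])
E
```

```text
0.55 [-1.87 -0.44  1.4  -0.    2.19 -0.6 ]
swung t4.2 [-223.  -340.   549.8] F [ 0.9  0.5 -0.7] open 0.999
[0.2493462  0.18692195 0.54980587]
pre t7.2 [-140.7  190.3  206.3] F [ 0.6 -0.1 -0.1] open 0.598
```

View pics/w1.png

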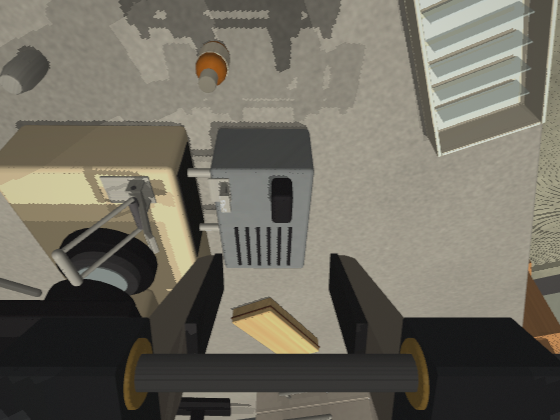

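Wrist view shows the grip block at (282,198) between the fingers, and the bail leaning back with its bar at (68,268). Now I'll grip the block and slide the lamp house home.

```bash
python3 - <<'E'
from h import *
u=-np.array(lean(30)); P=np.array([-68,190,88.])
bot.line_to(W(P+40*u),max_speed=.15); bot.line_to(W(P),max_speed=.06); st("down")
bot.set_gripper(0.0,25); st("grip"); print(bot.current_grip_force())
f0=bot.current_contact_force(); y=190
while y>146:
    y-=4 if y>164 else 1
    bot.line_to(W([-68,y,88]),max_speed=.04)
    f=Rm.inv().apply(np.array(bot.current_contact_force())-f0)
    if abs(f[1])>12: break
print(y,f.round(1)); st("home")
bot.set_gripper(0.5); st("rel")
cv2.imwrite("pics/w2.png",bot.read_camera("wrist")["pixels"])
E
```

```text
down t8.8 [-68.1 190.2  88.3] F [ 0.5 -0.2 -1. ] open 0.601
grip t9.7 [-68. 190.  88.] F [-0.7 -0.6 -0.9] open 0.005
0.0
146 [0.6 1.1 0.4]
home t15.5 [-68.  145.9  88. ] F [-0.1  0.4 -0.5] open 0.004
rel t16.3 [-68. 146.  88.] F [-0.6 -0.  -0. ] open 0.502
```

View pics/w2.png

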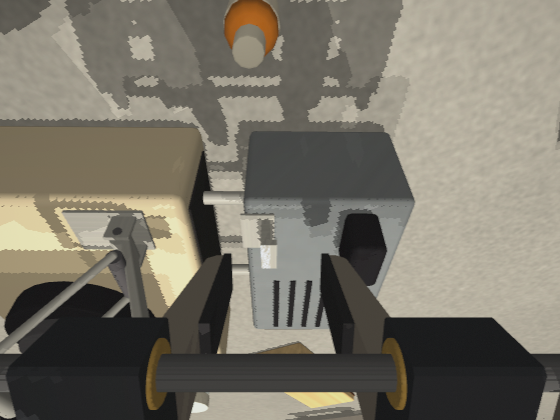

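The fingers closed on nothing, so the block is still at (362,245), off to the fingers' right. I'll measure it with the wrist camera from here.

```bash
python3 - <<'E'
from h import *
c=bot.read_camera("wrist");R=np.array(c["R"])
print("cam",M(-R.T@np.array(c["t"])).round(0))
def ray(u,z):
    d=R.T@[(u[0]-c["cx"])/c["fx"],(u[1]-c["cy"])/c["fy"],1];o=-R.T@np.array(c["t"]);return M(o+d*(z-o[2])/d[2]).round(1)
for n,u in dict(house_mx_my=(412,200),house_mx_ny=(246,198),foot=(190,197),).items(): print(n,ray(u,.08))
m=(c["pixels"].max(2)<32).astype(np.uint8); m[:, :330]=0; m[:205]=0;m[292:]=0;m[:,392:]=0
ys,xs=np.nonzero(m);print("black",xs.min(),xs.max(),ys.min(),ys.max(),xs.mean(),ys.mean())
for u in [(342,214),(380,214),(342,280),(386,255),(386,280),(340,250)]: print(u,ray(u,.11),ray(u,.08))
for p in [(-93,180,110),(-57,180,110),(-93,200,110),(-57,200,110),(-93,200,80),(-57,200,80),(-68,146,88),(-100,90,80)]: print(p,proj(c,W(p)).round())
E
```

```text
cam [-239.  145.  225.]
house_mx_my [-100.6  222.    80. ]
house_mx_ny [-102.2  128.8   80. ]
foot [-103.    97.7   80. ]
black 330 385 214 291 357.05410334346504 239.87051671732522
(342, 214) [-120.4  176.2  110. ] [-89.3 184.2  80. ]
(380, 214) [-120.4  193.8  110. ] [-89.3 206.4  80. ]
(342, 280) [-65.8 183.5 110. ] [-20.5 193.4  80. ]
(386, 255) [-89.3 203.5 110. ] [-50.1 218.7  80. ]
(386, 280) [-65.8 208.8 110. ] [-20.5 225.3  80. ]
(340, 250) [-93.5 178.7 110. ] [-55.5 187.4  80. ]
(-93, 180, 110) [342. 251.]
(-57, 180, 110) [334. 288.]
(-93, 200, 110) [381. 251.]
(-57, 200, 110) [368. 288.]
(-93, 200, 80) [370. 210.]
(-57, 200, 80) [360. 249.]
(-68, 146, 88) [277. 248.]
(-100, 90, 80) [177. 201.]
```

```bash
python3 - <<'E'
from h import *
c={n:bot.read_camera(n) for n in ["side","top"]}
a=cv2.resize(c["side"]["pixels"][100:200,190:290],(400,400),interpolation=3)
b=cv2.resize(c["top"]["pixels"][140:240,250:350],(400,400),interpolation=3)
cv2.imwrite("pics/c1.png",cv2.convertScaleAbs(np.hstack([a,b]),alpha=1.6))
for p in [(-68,146,88),(-68,169,88),(-68,123,88),(-75,190,110)]:
    print(p,((proj(c["side"],W(p))-[190,100])*4).round(),((proj(c["top"],W(p))-[250,140])*4+[400,0]).round())
E
```

```text
(-68, 146, 88) [170. 330.] [631. 156.]
(-68, 169, 88) [145. 320.] [640. 134.]
(-68, 123, 88) [196. 339.] [622. 179.]
(-75, 190, 110) [115. 296.] [642. 104.]
```

View pics/c1.png

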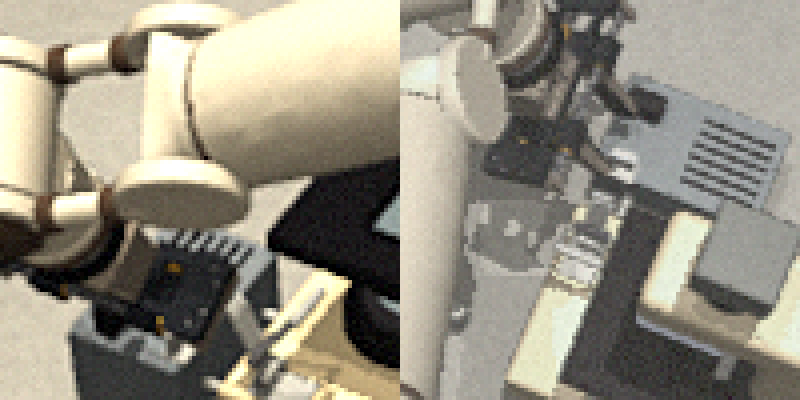

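The fingertips look higher than the reported TCP, since they cleared both the 110 mm block and the keeper. I'll touch down on the house top step by step to measure the offset, then grip.

```bash
python3 - <<'E'
from h import *
bot.line_to(W([-68,146,105])); bot.line_to(W([-75,193,105]));bot.line_to(W([-75,193,88]),max_speed=.1)
f0=np.array(bot.current_contact_force()); z=88.
while z>52:
    z-=2; bot.line_to(W([-75,193,z]),max_speed=.05); f=Rm.inv().apply(np.array(bot.current_contact_force())-f0)
    if np.abs(f).max()>5: break
st("touch %.0f"%z)
bot.line_to(W([-75,193,z+4]),max_speed=.05)
bot.set_gripper(0.0,25); st("grip"); print(bot.current_grip_force())
cv2.imwrite("pics/w3.png",bot.read_camera("wrist")["pixels"])
E
```

```text
touch 52 t22.0 [-75.  193.4  53.6] F [-0.6 -1.9  5.8] open 0.500
grip t22.8 [-75.  193.4  55.7] F [-0.3  2.8 -2.1] open 0.212
24.998432993888855
```

View pics/w3.png

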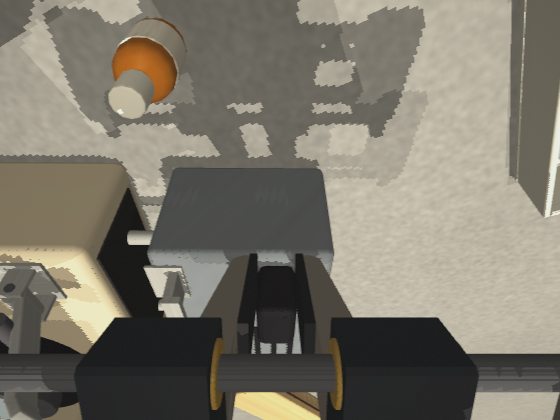

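```bash
python3 - <<'E'
from h import *
c=bot.read_camera("wrist");print(c["fx"],c["cx"],c["cy"])
t=M(bot.current_ee_pos());u=-np.array(lean(30));ex=np.array([.866,0,.5])
for L in (0,10,20,30,40):
    print(L,[proj(c,W(t+L*u+k*ex+[0,y,0])).round().tolist() for k in(-10,10) for y in (-10,10)])
for p in [(-100,222,80),(-100,122,80),(-93,203,110),(-57,203,110),(-100,90,80)]: print(p,proj(c,W(p)).round())
E
```

```text
356.59101040956284 275.9076316825423 216.48292978717598
0 [[260.0, 232.0], [293.0, 232.0], [260.0, 263.0], [293.0, 263.0]]
10 [[259.0, 238.0], [294.0, 238.0], [260.0, 269.0], [293.0, 269.0]]
20 [[258.0, 244.0], [295.0, 244.0], [259.0, 277.0], [294.0, 277.0]]
30 [[258.0, 251.0], [296.0, 251.0], [258.0, 285.0], [295.0, 285.0]]
40 [[257.0, 258.0], [297.0, 258.0], [257.0, 294.0], [296.0, 294.0]]
(-100, 222, 80) [333. 254.]
(-100, 122, 80) [138. 254.]
(-93, 203, 110) [298. 314.]
(-57, 203, 110) [295. 346.]
(-100, 90, 80) [ 76. 254.]
```

The fingertips end about 35 mm short of the reported TCP along the tool axis; the touch height and their image row (255) agree. The block is now held at an opening of 19.5 mm. Now I'll slide it home.

```bash
cat >> h.py <<'E'
    L=36.
    def tip(p,deg): return W(np.array(p,float)+L*np.array(lean(deg)))   # TCP command for true fingertip p
E
python3 - <<'E'
from h import *
x,y,z=M(bot.current_ee_pos()); y0=y; f0=np.array(bot.current_contact_force()); log=[]
while y0-y<45:
    y-=5 if y0-y<24 else 1
    bot.line_to(W([x,y,z]),max_speed=.05)
    f=Rm.inv().apply(np.array(bot.current_contact_force())-f0)
    log.append((round(y0-y,1),f[1].round(1),round(M(bot.current_ee_pos())[1],1)))
    if abs(f[1])>14: break
print(log[::3],log[-4:]); st("home"); print(bot.current_grip_force(),bot.current_opening())
bot.set_gripper(0.5); st("rel")
u=-np.array(lean(30)); bot.line_to(W(M(bot.current_ee_pos())+90*u),max_speed=.2)
cv2.imwrite("pics/w4.png",bot.read_camera("wrist")["pixels"])
c=bot.read_camera("wrist")
for p in [(-100,90,80),(-100,190,80),(-75,160,110)]: print(p,proj(c,W(p)).round())
st()
E
```

```text
[(np.float64(5.0), np.float64(-1.9), np.float64(187.7)), (np.float64(20.0), np.float64(-2.0), np.float64(172.9)), (np.float64(27.0), np.float64(0.1), np.float64(166.3)), (np.float64(30.0), np.float64(-0.7), np.float64(163.1)), (np.float64(33.0), np.float64(5.7), np.float64(162.1)), (np.float64(36.0), np.float64(15.8), np.float64(162.3))] [(np.float64(33.0), np.float64(5.7), np.float64(162.1)), (np.float64(34.0), np.float64(8.8), np.float64(162.2)), (np.float64(35.0), np.float64(11.6), np.float64(162.2)), (np.float64(36.0), np.float64(15.8), np.float64(162.3))]
home t26.9 [-75.2 162.3  55.8] F [ -2.5  19.  -10.7] open 0.210
25.061878859996796 0.20993667865019452
rel t27.5 [-74.8 156.9  55.7] F [ 0.5 -0.1  0.6] open 0.504
(-100, 90, 80) [189. 209.]
(-100, 190, 80) [322. 209.]
(-75, 160, 110) [282. 262.]
 t28.2 [-118.7  155.6  131.4] F [ 0.3  0.6 -0.1] open 0.504
```

View pics/w4.png

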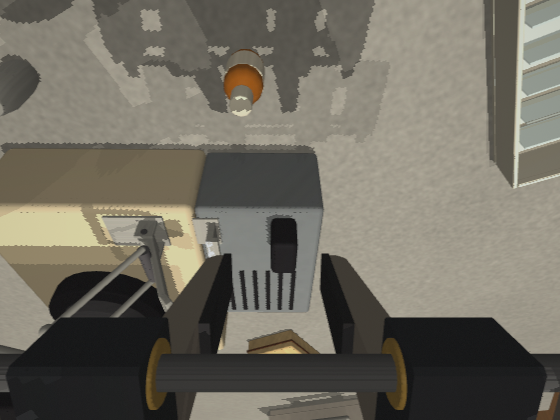

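The lamp house is home: it stopped hard after 31 mm, and the seam shows closed at column 197. Next is the bail.

```bash
python3 - <<'E'
from h import *
bot.set_gripper(0.0)
u=-np.array(lean(40)); S=np.array([-75,-5,172.])
bot.goto(tip(S+60*u,40),T(40)); st("pre")
bot.line_to(tip(S,40),max_speed=.15); st("in")
for y in (10,20,35,50,65,78):
    bot.line_to(tip([-75,y,172],40),max_speed=.06); st(y)
bot.hold(.5)
u2=np.array([-50,0,70]); bot.line_to(tip(np.array([-75,78,172])+u2,40),max_speed=.2); st()
c=bot.read_camera("side")
cv2.imwrite("pics/c2.png",cv2.convertScaleAbs(np.hstack([cv2.resize(bot.read_camera("wrist")["pixels"],(400,300)),cv2.resize(c["pixels"][135:210,200:300],(400,300),interpolation=3)]),alpha=1.5))
E
```

```text
pre t29.7 [-90.6  -4.1 190.5] F [-0.   0.2  0.5] open 0.002
in t30.2 [-51.8  -4.3 144.6] F [ 0.   0.1 -0.1] open 0.007
10 t30.6 [-52.2  10.6 144.7] F [0.1 0.6 0.3] open 0.004
20 t30.9 [-51.8  20.3 144.4] F [-0.1 -0.2 -0.4] open 0.005
35 t31.3 [-51.8  35.3 144.4] F [0.2 1.2 0.7] open 0.002
50 t31.7 [-51.8  50.3 144.4] F [0.2 1.3 1.1] open 0.005
65 t32.1 [-51.8  65.1 144.3] F [ 0.4 -0.3 -0.5] open 0.006
78 t32.5 [-51.9  78.1 144.4] F [ 0.6  0.1 -0.4] open 0.003
 t33.6 [-101.6   77.7  213.6] F [ 0.1 -0.3 -1.2] open 0.006
```

View pics/c2.png

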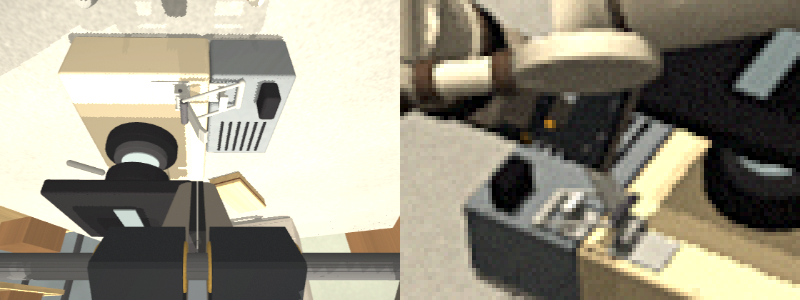

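The bail has fallen forward over the keeper: its bar is at about (240,95) in the wrist half, with the keeper inside the loop. Now I'll push the lever slowly.

```bash
python3 - <<'E'
from h import *
A=35; h=6
bot.goto(tip([-125,106,216],A),T(A))
bot.line_to(tip([-72,106,145],A),max_speed=.12); st("in")
f0=np.array(bot.current_contact_force())
def F(): return Rm.inv().apply(np.array(bot.current_contact_force())-f0)
for y in (96,86,76,66):
    bot.line_to(tip([-72,y,145],A),max_speed=.03); print(y,F().round(1),end=" ")
st("up")
for a in np.arange(1.45,-.01,-.1):
    cy=55-45*np.cos(a)+5*np.sin(a)+h; cz=94+45*np.sin(a)+5*np.cos(a)+6
    bot.line_to(tip([-72,cy,cz],A),max_speed=.03); f=F(); print(a.round(2),f.round(1))
    if np.linalg.norm(f)>30: break
st("end")
E
```

```text
in t34.8 [-51.8 106.5 116.4] F [0.6 0.5 0.2] open 0.005
96 [-1.6  3.5  1.5] 86 [-0.8 -0.   0.4] 76 [-1.1  0.6 -0. ] 66 [-0.5 -0.7 -0.8] up t36.8 [-51.3  65.3 115.2] F [ 0.1 -0.2 -0.6] open 0.003
1.45 [-1.4  0.7 -1.3]
1.35 [-1.   0.1 -0.2]
1.25 [-0.3  0.6 -0. ]
1.15 [ 0.7  1.  -0.2]
1.05 [-1.   2.1 -0.7]
0.95 [-0.8  3.9  0.4]
0.85 [-0.1  3.3  0.6]
0.75 [-0.6  3.7  0.8]
0.65 [-1.5  3.6  1.5]
0.55 [-0.2  1.9  1.4]
0.45 [-1.1  1.3  1. ]
0.35 [-0.4  0.6 -0.2]
0.25 [ 1.  -0.2  0.8]
0.15 [-0.5 -1.1 -0.2]
0.05 [ 0.2 -0.3  1.1]
end t41.3 [-51.3  16.   77.3] F [0.8 0.2 1.3] open 0.007
```

```bash
python3 - <<'E'
from h import *
A=35; x,y,z=M(bot.current_ee_pos()); f0=np.array(bot.current_contact_force()); z1=z
while z1-z>-9:
    z1-=1; bot.line_to(W([x,y,z1]),max_speed=.03); f=Rm.inv().apply(np.array(bot.current_contact_force())-f0)
    if f[2]>14: break
tz=M(bot.current_ee_pos())[2]+L*np.cos(np.radians(A))-5.7
print("stop dz",z1-z,f.round(1),"low corner z",tz.round(1)); st()
u=-np.array(lean(A)); bot.line_to(W(np.array([x,y,z1])+50*u+np.array([0,0,0])),max_speed=.15)
bot.line_to(W(np.array([x,y,z1])+150*u),max_speed=.3); bot.hold(.2); st("clear")
c=bot.read_camera("wrist"); cv2.imwrite("pics/w5.png",c["pixels"])
pk=lambda p: proj(c,W(p)).round()
P=c["pixels"]
for n,p in dict(tip0=(-75,-9,100),pivot=(-75,55,97),seat=(-75,140,92)).items(): print(n,pk(p))
# brightness profile along latch line (top z~99) and colours: steel=grey vs cream foot
for z in (99,):
  for yy in range(-40,165,6):
    q=pk((-75,yy,z)).astype(int); print(yy,q,P[q[1],q[0]] if 0<=q[1]<420 and 0<=q[0]<560 else None)
E
```

```text
stop dz -6.0 [-4.  -7.5 18.3] low corner z 98.6
 t42.8 [-51.2  16.4  74.8] F [-3.2 -7.4 19.6] open 0.005
clear t44.0 [-136.    14.8  192.1] F [ 0.2  0.5 -0.3] open 0.002
tip0 [251. 200.]
pivot [321. 198.]
seat [413. 194.]
-40 [217 199] [106 135 148]
-34 [223 199] [106 135 148]
-28 [230 199] [106 135 148]
-22 [236 199] [106 135 149]
-16 [243 199] [106 135 149]
-10 [250 199] [106 135 149]
-4 [256 199] [153 167 170]
2 [263 199] [160 175 180]
8 [269 199] [160 175 179]
14 [276 199] [160 175 180]
20 [283 199] [160 174 179]
26 [289 199] [160 174 179]
32 [296 199] [161 176 181]
38 [302 199] [162 176 181]
44 [309 199] [162 177 180]
50 [316 199] [163 178 182]
56 [322 199] [154 169 173]
62 [329 199] [141 178 193]
68 [335 199] [153 195 209]
74 [342 199] [157 200 212]
80 [349 199] [155 197 214]
86 [355 199] [84 85 83]
92 [362 199] [124 129 126]
98 [368 199] [60 64 65]
104 [375 199] [163 174 178]
110 [382 199] [139 147 148]
116 [388 199] [129 132 130]
122 [395 199] [128 132 130]
128 [401 199] [129 133 130]
134 [408 199] [127 131 129]
140 [415 199] [119 123 121]
146 [421 199] [18 17 19]
152 [428 199] [18 17 18]
158 [435 199] [27 27 29]
164 [441 199] [34 34 36]
```

Pressing stopped at 98.6 mm, which matches the shut handle's 99 mm. The steel profile also runs flat from y −6 to 56. Next I'll check the bar's height at the keeper numerically.

```bash
python3 - <<'E'
from h import *
c=bot.read_camera("wrist"); g=cv2.cvtColor(c["pixels"],cv2.COLOR_BGR2GRAY)
for n,z in (("hooked",92),("on top",105)):
    print(n,[proj(c,W((x,108,z))).round().astype(int).tolist() for x in (-97,-75,-53)], "wire mid",[proj(c,W((x,75,z if z<100 else 99))).round().astype(int).tolist() for x in (-93,-57)])
print("    "+" ".join("%3d"%k for k in range(342,402,2)))
for r in range(160,226,2): print(r," ".join("%3d"%v for v in g[r,342:402:2]))
E
```

```text
hooked [[383, 177], [378, 193], [373, 209]] wire mid [[345, 180], [339, 206]]
on top [[386, 187], [380, 204], [375, 219]] wire mid [[346, 185], [340, 212]]
    342 344 346 348 350 352 354 356 358 360 362 364 366 368 370 372 374 376 378 380 382 384 386 388 390 392 394 396 398 400
160 117 116 117 117 116 116 115 110 104  69  52  62  65  68  68  69  69  69  68  67  68  67  68  68  68  69  68  68  69  69
162 155 154 154 154 154 153 152 150 134  91  51  59  67  81  81  81  82  81  75  80  79  77  79  77  78  78  78  78  77  77
164 192 192 192 191 191 191 191 188 174 116  50  71 103 114 115 116 114 112 112 112 111 111 111 110 110 110 110 109 109 108
166 199 199 199 199 199 199 199 195 155 122  52  88 113 124 126 127 125 123 103 110 123 123 122 123 123 122 122 122 123 122
168 137 138 168 137 180 137 180 164 112  73  53  94 118 106 130 130  85 113 100  79  77  91 113 129 128 128 128 129 128 128
170 112 123 111 128 111 111 112 108 105  50  57  98  68  71  77  70  71  71  70  70  77  81 121 128 127 127 127 128 127 128
172 186 186 186 186 185 186 174 173  84  58  67  71  95 115  93  70 116  71 
[... 2571 characters left out ...]
 133 133 133 132 132 132 133 133 133 134 135 135 134 135 133 132 132 133 134 134
216 206 201 188  50  86 119 120 132 133 134 134 133 133 133 133 133 133 134 135 134 134 134 134 134 135 133 134 135 135 134
218 206 197 154  53 100 123 133 133 135 135 135 134 133 133 132 133 134 134 134 135 134 135 134 134 134 134 134 135 134 133
220 205 193 133  66 109 130 135 135 135 135 135 135  55  34 116 135 133 133  63  35 134 134 135  96  47 114 134 133 133  90
222 203 188  89  78 117 134 137 137 136 136 136 136  43  36 125 133 133  92  36  54 134 134 134  67  36 112 133 133  98  35
224 201 187  51  90 122 136 137 135 135 136 137 115  36  53 134 134 134  53  36 113 134 134 112  35  45 133 134 133  72  37
```

The bar runs from (384,176) to (373,208). That matches the hooked prediction of (383,177) to (373,209), behind the keeper. The arm is clear, so I'm handing in.

```bash
python3 -c "
from h import *
st(); print(bot.job_done())"
```

```text
t44.1 [-136.4   15.3  192.8] F [-0.8 -0.4 -0.2] open 0.004
the job is handed in; nothing more can be done
None
```

The job is handed in at 44 s: the lamp house is home against the foot, the bail's bar is hooked behind the keeper, the lever lies flat past centre, and the arm is clear; I did not pull on the lamp house to test the clamp.

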